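# Find the true rest bar of a repair jig with a straightedge

### The job

One of the two rest bars on the board-repair jig has a middle insert that stands slightly proud; find out which with the straightedge. Lay the straightedge along the middle of the front bar (the one nearer the robot), let go, and press its left end and then its right end down gently on to the bar for a moment, feeling whether it rocks. If it rocks, move it over to lie along the middle of the rear bar instead, otherwise leave it there; be gentle with the bars and do not disturb the other things on the bench.

Things in the scene. Friction and masses are not known exactly. Their poses are not given: they have to be found in the camera images.
- jig: Board-repair jig fixed to the bench: grey steel base 200 x 220 x 14 mm (x, y, z) on rubber feet, blue strip in the middle, with two dark steel rest bars on it. Origin at the centre of the base's underside, 0 to 6 mm above the bench. y runs along the bars (to the robot's left, within about 20 degrees), x from the front bar to the rear bar, z up.
- front_bar (a point): Middle of the bar nearer the robot, at the height of the true face of its two end parts (45 mm above the jig's origin, at x -55 mm in the jig). Bar 34 mm wide (x), 170 mm long (y), 31 mm high above the base. Its middle 44 mm is an insert of the same metal: on one bar flush (0.5 mm below the end parts), on the other 2 mm proud; which is which changes.
- rear_bar (a point): The same point of the other, like bar, farther from the robot (at x +55 mm in the jig). On a proud insert a straightedge laid centrally balances level; pressed near an end with 1 to 2 N or more, that end drops about 1.5 mm on to the bar and the other rises; let go, it swings back. On the true bar it stays put.
- edge_centre (a point): Centre of the loose steel straightedge, half-way up (15 mm above its underside). Inverted T section: flange 26 mm wide (x), 180 mm long (y), 6 mm thick, lying flat; on it a web 10 mm thick, full length, 6 to 30 mm above the underside, black grip mark at mid-length. About 0.35 kg, balanced at the middle. y along its length, at first within 30 degrees of world y.
- edge_end_a (a point): Top of the web at the straightedge's +y end: 90 mm from the middle, 30 mm above the underside.
- edge_end_b (a point): Top of the web at the straightedge's -y end: 90 mm from the middle, 30 mm above the underside.
- straightedge: The straightedge itself; origin at the centre of its underside, y along its length, z up.
- phone: Bystander: blue phone lying flat, 73 x 150 x 8 mm, origin at the centre of its underside.
- screw_tray: Bystander: green divided screw tray, 90 x 120 x 22 mm, origin at the centre of its underside.
- paste_jar: Bystander: white jar with black cap, 48 mm diameter, 50 mm high, origin at the centre of its underside.
- driver: Bystander: screwdriver with red handle lying flat, 150 mm long, origin under its middle.
Mind the look-alikes: they are no part of the job. Of the things like the straightedge, leave any that is blue; of the rest the smaller one is meant.

How it is judged:
By the outcome, as a careful person would: the job done as asked, in the order asked, and still so for the second after the job is handed in, with the robot touching nothing.
It also fails if it takes over 59 s, if anything falls off the work surface, if the arm or the gripper's body presses on something with over 40 N, if the wrist force passes 120 N, or if a joint passes its speed limit or range.

### The arm

A 6-joint arm with a two-finger parallel gripper is mounted at the origin on the work surface. World frame = base frame: x ahead of the robot, y to its left, z up, the work surface at z = 0. Lengths are in mm, angles in rad, forces in N, time in s.
With the tool pointing down it reaches from about 250 to 725 mm from the base axis. Payload 9.7 kg.
Tool frame: the origin (TCP) lies midway between the tips of the shut fingers; the grasp point (between the pads) lies 19 mm behind it; z points along the fingers, x is the direction in which the jaws open and shut, and the axes are right-handed (so a half turn about z gives the same grasp; the last joint's range is limited). The gripper opens to 85 mm and grips with 20 to 120 N. Pads are 22 mm wide; open, the fingers measure 114 mm over their backs; the gripper's body (76 mm by 85 mm) begins 54 mm behind the grasp point. The pads swing forward as they close: fully open they stand 13 mm farther back than shut.
Start: joints at [1.175, 0.087, 0.176, 1.66, 0, 1.571], TCP at [212.048, 507.477, 231.284] pointing down, gripper open.
Joint ranges: [-3.13, 3.13], [-0.85, 1.81], [-1.15, 1.24], [-2.2, 2.28], [-1.44, 1.52], [-3.14, 3.14]. Speed limits (rad/s): [2.22, 2.22, 2.57, 3.14, 3.14, 3.14].

### API

Orientations are given as [roll, pitch, yaw] about the fixed x, y, z axes, in that order (R = Rz(yaw) Ry(pitch) Rx(roll)).
In Python, from bench import ctrl gives the robot as it stands.
- The arm moves only by the shell command python3 -m pendant 'ROWS' [FORCE]. ROWS is JSON, a list that holds one entry, the list of rows, each a list of 7 numbers: the shift along the world's x, y, z in m, then the turn, a rotation vector about the world's x, y, z in degrees, then the gripper's target within -1 to 1 (fully open at 1, half-way at 0, shut at -1). A call has 1 to 5 rows; each row shifts and turns the commanded pose from where the row before left it; what a row does not reach is not made up. A row lasts 1/10 s, in which the tool goes at most 50 mm and 8.59 degrees, less where a joint would pass 70% of its speed; a pose out of reach is approached as far as the arm can. A call is refused whole if a number of a shift passes 0.05 or a number of a turn 8.59, either way. A call with a gripper value outside its range is refused whole. The fingers move at their own pace and stop on an object; FORCE is the grip in N (left out, the last holds). Time passes only in rows, so rows that do not move let the fingers close. It gives the time, the measured TCP pose, the force and the opening at its end, in the units of the state.
- ctrl.get_state(): the state, without advancing time (a new reading comes with each control period).
- ctrl.snapshot(name): name is "scene" or "top"; returns the picture (420x560x3 uint8, red, green, blue); there is no depth.
- ctrl.camera_params(name): a dict with "fovy" (degrees; the focal length in pixels is half the picture's height over the tangent of half this angle, whatever the lens; pixels are square), "cx", "cy" (the principal point, pixels), "k1" (the pictures are not rectified: a ray, as slopes to the right and down, at radius r is drawn at 1 + k1 r^2 times it, then the intrinsics apply), "pose" (4x4, takes a point from camera to world coordinates). Camera axes: x right, y down, z forward; pixel columns grow to the right and rows downward; lengths in mm; the calibration is good to about 2 mm. A picture is of the moment at which its call begins. camera_params takes no time and is no camera call.
- ctrl.hand_in(): hands the job in, once; it reports no verdict.
Trained networks look in the newest picture that a camera, given by its name, has taken for a name from the list of things; names that differ only in an ending like _2 or _b are one class to them, and where a whole thing is asked for, a point or a joint stands for the part that bears it (a point fixed in the world has none). Each returns a list of dicts, best first, with "confidence" (0 to 1); they miss things now and then, are a little off and sometimes report something else, mostly with a low value. They report only what shows in the picture. A call takes as long as a camera call. They do not tell look-alikes from the thing itself.
- ctrl.trace(camera, label): "region" (420x560 bool, what is visible of it) and "uv" ([column, row] in pixels, amid what is visible of it).
The state is a dict: "time_s": time; "joint_positions": joint angles; "qd": joint speeds; "joint_efforts": joint torques, N m; "tool_pos": TCP position; "tool_rot": TCP orientation; "force": force on the tool from outside, world axes, zero at the start; "wrist_torque": the same for the moment, N m; "opening": finger opening in mm.
Only numpy, scipy, OpenCV 4.12 (cv2) and the standard library are available. Lean on these libraries where they do the work, as an engineer would, in place of code of your own. Each camera call takes 0.05 s, during which the arm holds its last target.

## Working session

There is one attempt and no reset: what is moved stays moved. The work goes in short steps, Python scripts to look and compute and a shell command to move; the robot and the scene stay as the last step left them, time stands still between calls to the robot, and variables do not carry over. Pictures are saved under pics/ and viewed, and the job is handed in when it is done.

```bash
ls; mkdir -p pics; python3 - <<'E'
from bench import ctrl
import cv2
s=ctrl.get_state()
for k,v in s.items(): print(k,v)
for n in("scene","top"):
    im=ctrl.snapshot(n); cv2.imwrite(f"pics/{n}0.png",im[:,:,::-1])
    print(n,ctrl.camera_params(n))
E
```

```text
pics
time_s 0.0
joint_positions [ 1.17503114e+00  8.74428785e-02  1.75111542e-01  1.65978609e+00
 -4.33418934e-06  1.57079525e+00]
qd [ 0.00011745  0.00141804  0.0005789  -0.0012838  -0.00219932 -0.00065378]
joint_efforts [ 2.57714295e-03 -5.20384991e+01  4.64806044e+01  1.60905684e-02
 -2.77890035e-05  1.48983435e-05]
tool_pos [211.94443645 507.27110709 230.58092519]
tool_rot [3.14158832e+00 1.32109710e-03 1.17503222e+00]
force [0.26200267 0.27654472 0.00570766]
wrist_torque [ 0.07247919 -0.01758921  0.05923099]
opening 84.89567207956641
scene {'fovy': 55.12939336593978, 'cx': 279.4995139072418, 'cy': 205.35900690514435, 'k1': -0.09694696868763499, 'pose': array([[-7.06569106e-02,  8.36296962e-01, -5.43704876e-01,
         1.24941843e+03],
       [ 9.97492598e-01,  5.70440142e-02, -4.18867119e-02,
        -1.25175574e+02],
       [-4.01462120e-03, -5.45301176e-01, -8.38230583e-01,
         1.11926244e+03],
       [ 0.00000000e+00,  0.00000000e+00,  0.00000000e+00,
         1.00000000e+00]])}
top {'fovy': 44.273264704422935, 'cx': 273.63176216249667, 'cy': 204.92690057127743, 'k1': -0.11529271460878646, 'pose': array([[-3.89189612e-03, -9.96648901e-01,  8.17057010e-02,
         4.15034293e+02],
       [-9.99900873e-01,  2.77292619e-03, -1.38041346e-02,
        -1.52702879e+02],
       [ 1.35313117e-02, -8.17513261e-02, -9.96560898e-01,
         2.04381047e+03],
       [ 0.00000000e+00,  0.00000000e+00,  0.00000000e+00,
         1.00000000e+00]])}
```

View pics/scene0.png

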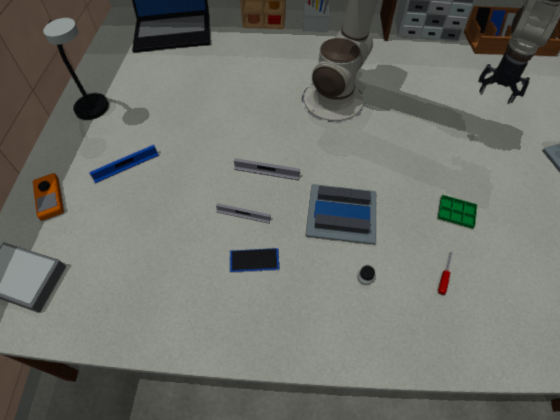

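View pics/top0.png

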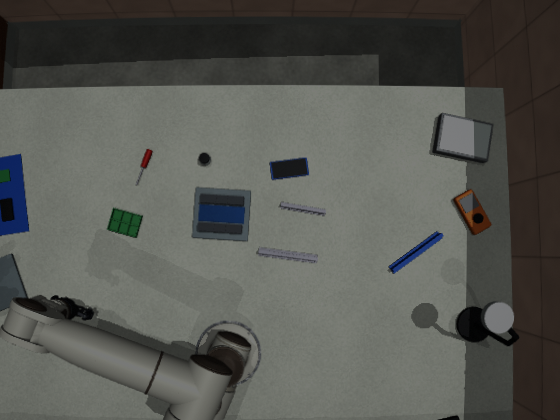

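The smaller silver edge is at scene (244,213) / top (302,209). The larger silver one (267,169) and the blue one (125,163) are look-alikes. The jig is at scene (342,213).

```bash
cat > h.py <<'E'
import numpy as np, cv2
from bench import ctrl
def cam(n):
    p=ctrl.camera_params(n); f=210/np.tan(np.radians(p['fovy'])/2); return p,f
def project(n,P):
    p,f=cam(n); P=np.atleast_2d(P); T=np.linalg.inv(p['pose']); c=P@T[:3,:3].T+T[:3,3]
    s=c[:,:2]/c[:,2:]; r2=(s**2).sum(1,keepdims=True); s=s*(1+p['k1']*r2)
    return s*f+[p['cx'],p['cy']]
def unproject(n,uv,z):
    p,f=cam(n); uv=np.atleast_2d(uv); d=(uv-[p['cx'],p['cy']])/f; s=d.copy()
    for _ in range(20): s=d/(1+p['k1']*(s**2).sum(1,keepdims=True))
    R=np.c_[s,np.ones(len(s))]@p['pose'][:3,:3].T; o=p['pose'][:3,3]; z=np.broadcast_to(z,(len(s),))
    return o+R*((z-o[2])/R[:,2])[:,None]
def rz(a): return np.array([[np.cos(a),-np.sin(a),0],[np.sin(a),np.cos(a),0],[0,0,1]])
def crop(im,c,w,h,k,name):
    x,y=int(c[0]-w/2),int(c[1]-h/2); x,y=max(x,0),max(y,0)
    cv2.imwrite(name,cv2.resize(im[y:y+h,x:x+w,::-1],None,fx=k,fy=k,interpolation=cv2.INTER_CUBIC))
    return x,y
E
python3 - <<'E'
from h import *
for n in("scene","top"):
    im=ctrl.snapshot(n); np.save(f"{n}.npy",im)
    for l in("jig","straightedge"):
        for i,d in enumerate(ctrl.trace(n,l)):
            m=d['region'].astype(np.uint8); np.save(f"{n}_{l}_{i}.npy",m)
            ys,xs=np.nonzero(m); r=cv2.minAreaRect(np.c_[xs,ys].astype(np.float32))
            print(n,l,i,d['confidence'],d['uv'],m.sum(),r, unproject(n,d['uv'],15).round(0))
im=np.load("scene.npy"); print(crop(im,(300,210),200,150,4,"pics/sc.png"))
im=np.load("top.npy"); print(crop(im,(260,210),160,120,5,"pics/tc.png"))
E
```

```text
scene straightedge 0 0.9 [267.7, 169.6] 720 ((266.29364013671875, 168.66946411132812), (66.61771392822266, 11.99118709564209), 10.007980346679688) [[ 388. -232.   15.]]
scene straightedge 1 0.87 [242.8, 212.6] 466 ((242.69735717773438, 212.89157104492188), (53.242801666259766, 9.676918029785156), 9.090276718139648) [[ 569. -297.   15.]]
scene straightedge 2 0.72 [124.8, 164.2] 790 ((123.57816314697266, 163.4932403564453), (12.180211067199707, 69.73233032226562), 66.61477661132812) [[ 396. -745.   15.]]
top jig 0 0.6 [220.3, 211.8] 2636 ((220.91152954101562, 213.3274383544922), (56.00899887084961, 50.82051467895508), 3.814074993133545) [[555.  29.  15.]]
top straightedge 0 0.98 [285.0, 253.7] 458 ((287.9669189453125, 254.77606201171875), (58.89745330810547, 9.174181938171387), 6.842773914337158) [[ 389. -225.   15.]]
top straightedge 1 0.78 [414.7, 252.4] 582 ((415.7200012207031, 251.4600372314453), (10.399999618530273, 61.79999923706055), 53.13010025024414) [[ 391. -740.   15.]]
top straightedge 2 0.66 [305.8, 208.6] 302 ((303.01348876953125, 207.9188995361328), (44.71652603149414, 7.069156646728516), 9.462322235107422) [[ 566. -308.   15.]]
(200, 135)
(180, 150)
```

View pics/sc.png

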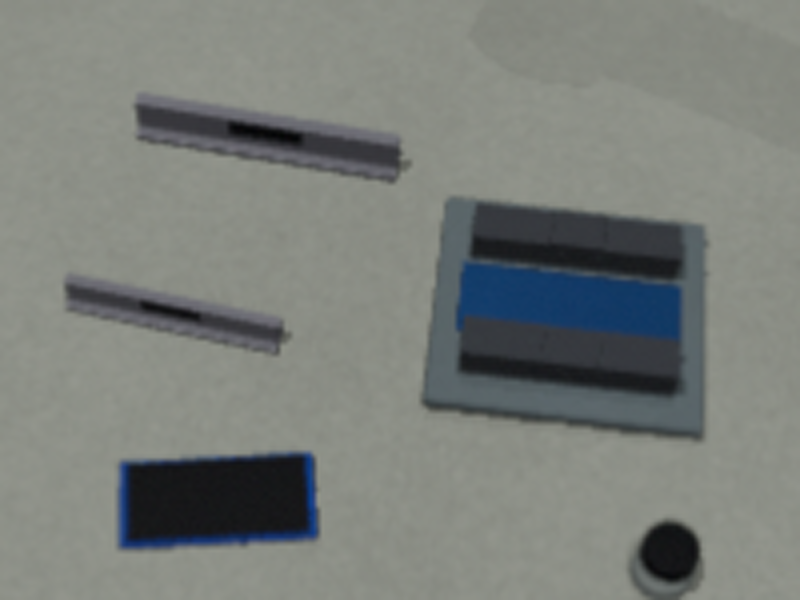

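View pics/tc.png

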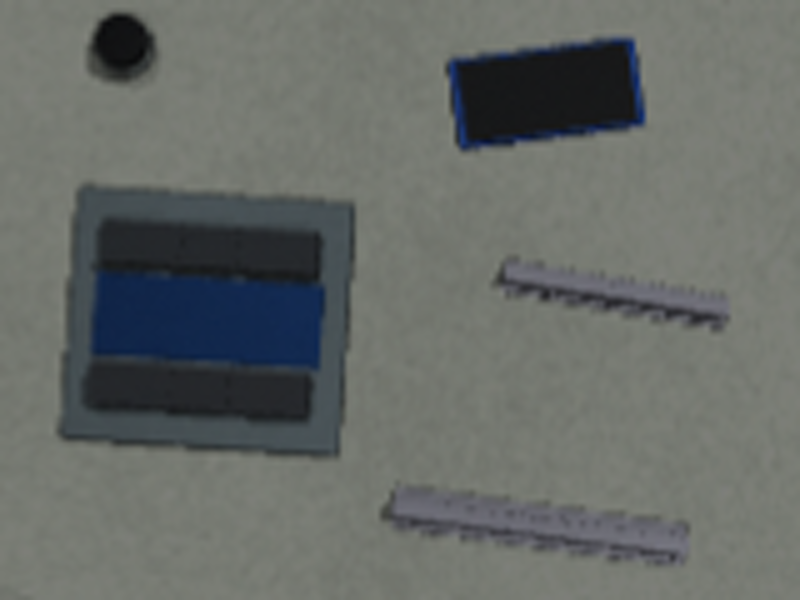

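```bash
cat > fit.py <<'E'
from h import *
from scipy.optimize import minimize
def box(x0,x1,y0,y1,z0,z1):
    c=lambda *a: np.array(a,float)
    return [c((x0,y0,z0),(x0,y1,z0),(x0,y1,z1),(x0,y0,z1)),c((x1,y0,z0),(x1,y1,z0),(x1,y1,z1),(x1,y0,z1)),
            c((x0,y0,z0),(x1,y0,z0),(x1,y0,z1),(x0,y0,z1)),c((x0,y1,z0),(x1,y1,z0),(x1,y1,z1),(x0,y1,z1)),
            c((x0,y0,z1),(x1,y0,z1),(x1,y1,z1),(x0,y1,z1))]
def boxes_jig(): # list of (box) back-to-front irrelevant: boxes ordered low->high
    return [(-100,100,-110,110,0,14),None,(-72,-38,-85,85,14,45),(38,72,-85,85,14,45)]
def boxes_edge(): return [(-13,13,-90,90,0,6),(-5,5,-90,90,6,30)]
def faces(kind,n,pose):
    """visible faces, painter order, in world; pose x,y,yaw,z"""
    x,y,a,z=pose; o=cam(n)[0]['pose'][:3,3]; R=rz(a); t=np.array([x,y,z]); out=[];k=0
    bl=boxes_jig() if kind=='jig' else boxes_edge()
    ol=(o-t)@R
    if kind=='jig' and n=='scene': pass
    for b in bl:
        if b is None: fs=[np.array([(-38,-90,14.5),(38,-90,14.5),(38,90,14.5),(-38,90,14.5)],float)]
        else:
            x0,x1,y0,y1,z0,z1=b; F=box(*b); vis=[ol[0]<x0,ol[0]>x1,ol[1]<y0,ol[1]>y1,True]; fs=[f for f,v in zip(F,vis) if v]
        for f in fs: out.append(f@R.T+t)
    return out
def render(kind,n,pose,roi,S=8,tol=None):
    x0,y0,w,h=roi; lab=np.zeros((h*S,w*S),np.uint8)
    for i,f in enumerate(faces(kind,n,pose)):
        # subdivide edges (lens distortion negligible over small spans)
        uv=(project(n,f)-[x0,y0]+0.5)*S-0.5
        cv2.fillConvexPoly(lab,np.round(uv*16).astype(np.int32),i+1,shift=4)
    k=lab.max()+1
    return np.stack([cv2.resize((lab==i).astype(np.float32),(w,h),interpolation=cv2.INTER_AREA) for i in range(k)],-1)
def cost(kind,n,pose,im,roi,blur=0.6,ret=False):
    x0,y0,w,h=roi; A=render(kind,n,pose,roi); A=cv2.GaussianBlur(A,(0,0),blur)
    A=A.reshape(-1,A.shape[-1]); B=cv2.GaussianBlur(im[y0:y0+h,x0:x0+w].astype(np.float32),(0,0),0.4).reshape(-1,3)
    c,_,_,_=np.linalg.lstsq(A,B,rcond=1e-4); r=A@c-B
    if ret: return (A@c).reshape(h,w,3)
    r=np.abs(r); return np.minimum(r,40).mean()
def roi_for(kind,n,p,m=5):
    uv=np.vstack([project(n,f) for f in faces(kind,n,p)]); a=np.floor(uv.min(0)).astype(int)-m; b=np.ceil(uv.max(0)).astype(int)+m
    a=np.maximum(a,0); return (*a,*(b-a))
def fit(kind,ims,p0,fitz=False,step=(6,6,0.05,3)):
    rois={n:roi_for(kind,n,p0) for n in ims}; d=4 if fitz else 3; sc=np.array(step[:d]); p0=np.array(p0,float)
    full=lambda q: np.r_[p0[:d]+q*sc,p0[d:]]
    f=lambda q: sum(cost(kind,n,full(q),ims[n],rois[n]) for n in ims)
    best=None
    for s in (1.,.4,.15):
        q0=np.zeros(d) if best is None else best.x
        simp=np.vstack([q0]+[q0+s*e for e in np.eye(d)])
        best=minimize(f,q0,method='Nelder-Mead',options=dict(initial_simplex=simp,xatol=.01,fatol=1e-3,maxfev=150))
    return full(best.x),best.fun
E
cat > run1.py <<'E'
from fit import *
ims={n:np.load(n+".npy") for n in("scene","top")}
for kind,p0 in(("jig",(560,30,-0.07,3)),("edge",(569,-305,-0.16,0))):
    for ns in(["scene"],["top"],["scene","top"]):
        p,c=fit(kind,{n:ims[n] for n in ns},p0,fitz=(kind=='jig' and len(ns)==2)); print(kind,ns,p.round(3),round(c,2))
    for n in ims:
        roi=roi_for(kind,n,p); R=np.clip(cost(kind,n,p,ims[n],roi,ret=True),0,255).astype(np.uint8); x,y,w,h=roi
        v=np.vstack([ims[n][y:y+h,x:x+w],R]); cv2.imwrite(f"pics/fit_{kind}_{n}.png",cv2.resize(v[:,:,::-1],None,fx=4,fy=4,interpolation=cv2.INTER_NEAREST))
E
time python3 run1.py; python3 - <<'E'
import cv2,numpy as np
a=[cv2.imread(f"pics/fit_{k}_{n}.png") for k in("jig","edge") for n in("scene","top")]
H=max(i.shape[0] for i in a); W=sum(i.shape[1] for i in a)
c=np.zeros((H,W,3),np.uint8);x=0
for i in a: c[:i.shape[0],x:x+i.shape[1]]=i; x+=i.shape[1]
cv2.imwrite("pics/fitall.png",cv2.resize(c,(800,int(H*800/W))))
E
```

```text
jig ['scene'] [ 5.44532e+02  2.35260e+01 -6.60000e-02  3.00000e+00] 2.6Traceback (most recent call last):
  File "run1.py", line 5, in <module>
    p,c=fit(kind,{n:ims[n] for n in ns},p0,fitz=(kind=='jig' and len(ns)==2)); print(kind,ns,p.round(3),round(c,2))
        ~~~^^^^^^^^^^^^^^^^^^^^^^^^^^^^^^^^^^^^^^^^^^^^^^^^^^^^^^^^^^^^^^^^^^
  File "fit.py", line 48, in fit
    best=minimize(f,q0,method='Nelder-Mead',options=dict(initial_simplex=simp,xatol=.01,fatol=1e-3,maxfev=150))
    res = _minimize_neldermead(fun, x0, args, callback, bounds=bounds,
                               **options)
    fsim[j] = func(sim[j])
              ~~~~^^^^^^^^
    fx = function(np.copy(x), *(wrapper_args + args))
  File "fit.py", line 43, in <lambda>
    f=lambda q: sum(cost(kind,n,full(q),ims[n],rois[n]) for n in ims)
                ~~~^^^^^^^^^^^^^^^^^^^^^^^^^^^^^^^^^^^^^^^^^^^^^^^^^^
  File "fit.py", line 43, in <genexpr>
    f=lambda q: sum(cost(kind,n,full(q),ims[n],rois[n]) for n in ims)
                    ~~~~^^^^^^^^^^^^^^^^^^^^^^^^^^^^^^^
  File "fit.py", line 32, in cost
    x0,y0,w,h=roi; 
[... 477 characters left out ...]
n moves, steps and waits

real	0m10.237s
user	0m23.584s
sys	0m0.831s
[ WARN:0@0.019] global loadsave.cpp:275 findDecoder imread_('pics/fit_jig_scene.png'): can't open/read file: check file path/integrity
[ WARN:0@0.019] global loadsave.cpp:275 findDecoder imread_('pics/fit_jig_top.png'): can't open/read file: check file path/integrity
[ WARN:0@0.019] global loadsave.cpp:275 findDecoder imread_('pics/fit_edge_scene.png'): can't open/read file: check file path/integrity
[ WARN:0@0.019] global loadsave.cpp:275 findDecoder imread_('pics/fit_edge_top.png'): can't open/read file: check file path/integrity
Traceback (most recent call last):
AttributeError: 'NoneType' object has no attribute 'shape'
```

Cache the camera parameters.

```bash
python3 - <<'E'
s=open('h.py').read()
s=s.replace("def cam(n):\n    p=ctrl.camera_params(n)","import functools\n@functools.lru_cache\ndef cam(n):\n    p=ctrl.camera_params(n)")
open('h.py','w').write(s)
E
cat > montage.py <<'E'
import cv2,numpy as np,sys
a=[cv2.imread(f) for f in sys.argv[2:]]
H=max(i.shape[0] for i in a); W=sum(i.shape[1] for i in a)
c=np.zeros((H,W,3),np.uint8);x=0
for i in a: c[:i.shape[0],x:x+i.shape[1]]=i; x+=i.shape[1]
k=min(800/W,600/H); cv2.imwrite(sys.argv[1],cv2.resize(c,None,fx=k,fy=k))
E
time python3 run1.py; python3 montage.py pics/fitall.png pics/fit_jig_scene.png pics/fit_jig_top.png pics/fit_edge_scene.png pics/fit_edge_top.png
```

```text
jig ['scene'] [ 5.44532e+02  2.35260e+01 -6.60000e-02  3.00000e+00] 2.6
jig ['top'] [ 5.47647e+02  2.73560e+01 -6.60000e-02  3.00000e+00] 3.08
jig ['scene', 'top'] [ 5.46961e+02  2.40630e+01 -6.70000e-02  6.83500e+00] 6.45
edge ['scene'] [ 5.66667e+02 -2.96891e+02 -1.73000e-01  0.00000e+00] 2.67
edge ['top'] [ 5.67110e+02 -2.93117e+02 -1.70000e-01  0.00000e+00] 3.63
edge ['scene', 'top'] [ 5.66721e+02 -2.95939e+02 -1.71000e-01  0.00000e+00] 6.41
real	0m14.028s
user	0m36.770s
sys	0m0.151s
```

View pics/fitall.png

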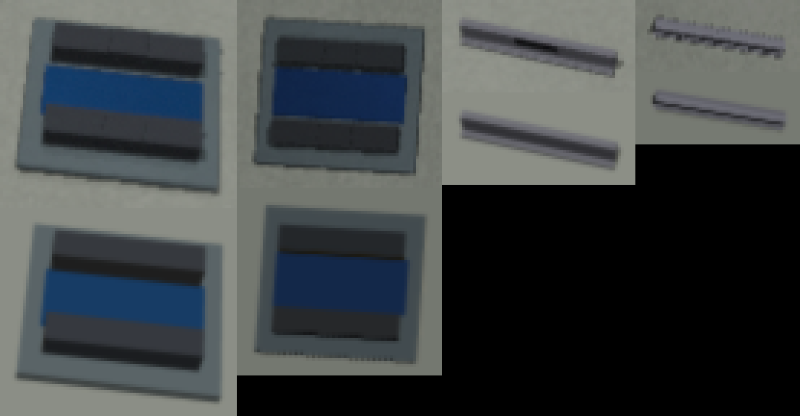

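The fits agree on the displacement from edge to jig, about (-20, +320.5) mm. Jig yaw is -0.066 rad and edge yaw -0.171 rad. Next I move over the straightedge.

```bash

python3 -m pendant '[[[0.0175,-0.04,-0.002,0,0,-3.86,0],[0.0175,-0.04,-0.002,0,0,-3.86,0],[0.0175,-0.04,-0.002,0,0,-3.86,0],[0.0175,-0.04,-0.002,0,0,-3.86,0],[0.0175,-0.04,-0.002,0,0,-3.86,0]]]' 30
python3 -m pendant '[[[0.0175,-0.04,-0.002,0,0,-3.86,0],[0.0175,-0.04,-0.002,0,0,-3.86,0],[0.0175,-0.04,-0.002,0,0,-3.86,0],[0.0175,-0.04,-0.002,0,0,-3.86,0],[0.0175,-0.04,-0.002,0,0,-3.86,0]]]'
python3 -m pendant '[[[0.0175,-0.04,-0.002,0,0,-3.86,0],[0.0175,-0.04,-0.002,0,0,-3.86,0],[0.0175,-0.04,-0.002,0,0,-3.86,0],[0.0175,-0.04,-0.002,0,0,-3.86,0],[0.0175,-0.04,-0.002,0,0,-3.86,0]]]'
python3 -m pendant '[[[0.0175,-0.04,-0.002,0,0,-3.86,0],[0.0175,-0.04,-0.002,0,0,-3.86,0],[0.0175,-0.04,-0.002,0,0,-3.86,0],[0.0175,-0.04,-0.002,0,0,-3.86,0],[0,0,0,0,0,0,0]]]'
```

```text
time_s: 0.9
tool_pos: [299.8, 305.9, 221.3]
tool_rot: [3.142, -0.0, 0.836]
force: [0.6, -1.0, 0.3]
opening: 42.5
time_s: 1.4
tool_pos: [387.4, 105.8, 211.5]
tool_rot: [3.141, -0.001, 0.499]
force: [0.9, 1.0, -0.2]
opening: 42.9
time_s: 1.9
tool_pos: [475.0, -94.5, 201.4]
tool_rot: [3.141, -0.001, 0.161]
force: [0.6, 1.3, 0.2]
opening: 42.7
time_s: 2.4
tool_pos: [545.3, -256.5, 190.7]
tool_rot: [-3.142, 0.002, -0.111]
force: [-1.5, 1.1, -1.8]
opening: 42.9
```

```bash

python3 -m pendant '[[[0.0105,-0.019,-0.03,0,0,-1.72,0],[0.011,-0.0195,-0.03,0,0,-1.72,0],[0,0,-0.04,0,0,0,0],[0,0,-0.03,0,0,0,0],[0,0,0,0,0,0,0]]]'
python3 -m pendant '[[[0,0,0,0,0,0,0],[0,0,0,0,0,0,0]]]'
cat > snap.py <<'E'
import sys
from h import *
tag=sys.argv[1]; 
for n in("scene","top"):
    im=ctrl.snapshot(n); np.save(f"{n}.npy",im)
    c=project(n,[float(sys.argv[2]),float(sys.argv[3]),20])[0]
    crop(im,c,100,75,4,f"pics/{tag}_{n}.png")
s=ctrl.get_state(); print(s['time_s'],s['tool_pos'].round(2),s['tool_rot'].round(4),s['force'].round(2),s['opening'])
E
python3 snap.py a 567 -296; python3 montage.py pics/a.png pics/a_scene.png pics/a_top.png
```

```text
time_s: 2.9
tool_pos: [563.6, -289.5, 58.5]
tool_rot: [-3.139, 0.007, -0.165]
force: [-0.4, -1.5, -0.1]
opening: 43.0
time_s: 3.1
tool_pos: [567.1, -291.3, 66.0]
tool_rot: [3.141, -0.003, -0.165]
force: [0.6, 0.5, 1.4]
opening: 42.5
3.2 [ 567.1  -291.33   65.79] [ 3.1406 -0.0033 -0.1647] [ 1.   -0.7   0.38] 42.728220576033124
```

View pics/a.png

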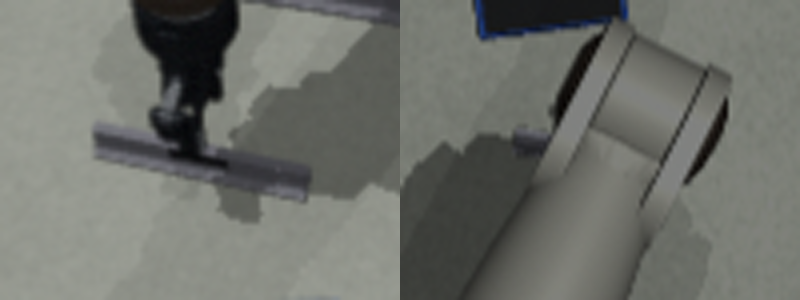

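```bash

python3 -m pendant '[[[0,-0.0035,-0.025,0,0,-0.36,0],[0,0,-0.015,0,0,0,0],[0,0,-0.01,0,0,0,0],[0,0,0,0,0,0,0],[0,0,0,0,0,0,0]]]'
python3 -m pendant '[[[0,0,-0.003,0,0,0,0],[0,0,0,0,0,0,0],[0,0,0,0,0,0,0]]]'
```

```text
time_s: 3.7
tool_pos: [566.2, -294.5, 13.8]
tool_rot: [3.142, -0.0, -0.171]
force: [0.1, -0.3, -0.2]
opening: 42.7
time_s: 4.0
tool_pos: [566.2, -294.6, 10.7]
tool_rot: [3.141, -0.0, -0.171]
force: [0.3, 0.2, -0.0]
opening: 42.5
```

```bash

python3 -m pendant '[[[0,0,0,0,0,0,-1],[0,0,0,0,0,0,-1],[0,0,0,0,0,0,-1],[0,0,0,0,0,0,-1],[0,0,0,0,0,0,-1]]]' 40
python3 -m pendant '[[[0,0,0,0,0,0,-1],[0,0,0,0,0,0,-1]]]'
```

```text
time_s: 4.5
tool_pos: [566.2, -294.6, 10.6]
tool_rot: [3.141, -0.0, -0.171]
force: [0.1, 0.2, 3.0]
opening: 9.3
time_s: 4.7
tool_pos: [566.2, -294.6, 10.6]
tool_rot: [3.141, -0.0, -0.171]
force: [-0.1, 0.2, 4.0]
opening: 9.1
```

```bash

python3 -m pendant '[[[0,0,0.01,0,0,0,-1],[0,0,0.02,0,0,0,-1],[0,0,0.04,0,0,0,-1],[0,0,0.05,0,0,0,-1],[0,0,0,0,0,0,-1]]]'
python3 -m pendant '[[[0,0,0,0,0,0,-1],[0,0,0,0,0,0,-1],[0,0,0,0,0,0,-1]]]'
python3 snap.py b 567 -296; python3 montage.py pics/b.png pics/b_scene.png pics/b_top.png
```

```text
time_s: 5.2
tool_pos: [568.2, -295.6, 138.1]
tool_rot: [3.139, -0.009, -0.171]
force: [0.4, -0.2, -3.4]
opening: 9.0
time_s: 5.5
tool_pos: [565.2, -294.1, 128.1]
tool_rot: [-3.141, 0.003, -0.171]
force: [0.1, -0.7, -3.3]
opening: 9.2
5.6 [ 565.43 -294.19  128.66] [-3.1408e+00  2.5000e-03 -1.7140e-01] [ 0.4   0.51 -2.69] 8.683976597954898
```

View pics/b.png

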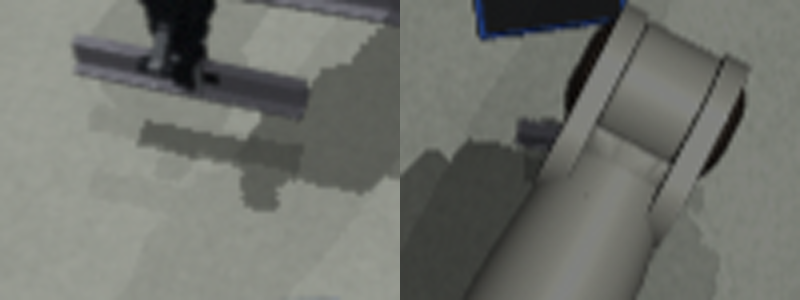

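```bash
python3 - <<'E'
from fit import *
im=np.load("scene.npy")
for z in (115,118,121):
    p,c=fit("edge",{"scene":im},(565.5,-296.5,-.171,z)); print(p.round(3),c)
E
```

```text
[ 5.66583e+02 -2.79777e+02 -1.94000e-01  1.15000e+02] 19.643047332763672
[ 5.68580e+02 -2.79492e+02 -1.93000e-01  1.18000e+02] 19.407312393188477
[ 5.70543e+02 -2.79327e+02 -1.93000e-01  1.21000e+02] 19.389728546142578
```

```bash
cat >> fit.py <<'E'
def fitm(kind,n,im,p0,ymin=38,d=3,step=(6,6,0.05,3),extra=None):
    """fit using only pixels whose local |y| exceeds ymin (ends), one camera"""
    roi=roi_for(kind,n,p0,4); x0,y0,w,h=roi; p0=np.array(p0,float)
    gx,gy=np.meshgrid(np.arange(w)+x0,np.arange(h)+y0); P=unproject(n,np.c_[gx.ravel(),gy.ravel()],p0[3]+15)
    L=(P-[p0[0],p0[1],0])@rz(p0[2]); M=np.abs(L[:,1])>ymin
    if extra is not None: M&=extra(L)
    B=cv2.GaussianBlur(im[y0:y0+h,x0:x0+w].astype(np.float32),(0,0),0.4).reshape(-1,3)[M]
    sc=np.array(step[:d]); full=lambda q: np.r_[p0[:d]+q*sc,p0[d:]]
    def f(q):
        A=cv2.GaussianBlur(render(kind,n,full(q),roi),(0,0),.6); A=A.reshape(-1,A.shape[-1])[M]
        c=np.linalg.lstsq(A,B,rcond=1e-4)[0]; return np.minimum(np.abs(A@c-B),40).mean()
    best=None
    for s in (1.,.4,.15):
        q0=np.zeros(d) if best is None else best.x
        best=minimize(f,q0,method='Nelder-Mead',options=dict(initial_simplex=np.vstack([q0]+[q0+s*e for e in np.eye(d)]),xatol=.01,fatol=1e-3,maxfev=150))
    return full(best.x),best.fun
E
python3 - <<'E'
from fit import *
im=np.load("scene.npy")
for z in (115,118,121):
    p,c=fitm("edge","scene",im,(565.5,-296.5,-.171,z)); print(p.round(3),c)
E
```

```text
[ 5.66963e+02 -2.83131e+02 -1.70000e-01  1.15000e+02] 13.125680923461914
[ 5.68639e+02 -2.82740e+02 -1.74000e-01  1.18000e+02] 12.219315528869629
[ 5.70763e+02 -2.82891e+02 -1.69000e-01  1.21000e+02] 12.02231216430664
```

```bash
python3 - <<'E'
from fit import *
im=np.load("scene.npy")
out=[]
for p in((565.5,-296.5,-.171,118),(568.6,-282.7,-.174,118)):
    roi=roi_for("edge","scene",p,8);x,y,w,h=roi
    v=cv2.resize(im[y:y+h,x:x+w,::-1],None,fx=8,fy=8,interpolation=cv2.INTER_CUBIC)
    for f in faces("edge","scene",p):
        uv=((project("scene",f)-[x,y]+.5)*8-.5).astype(int); cv2.polylines(v,[uv],True,(0,0,255),1)
    out.append(v)
W=max(v.shape[1] for v in out); out=[np.pad(v,((0,0),(0,W-v.shape[1]),(0,0))) for v in out]
cv2.imwrite("pics/ov.png",np.vstack(out)); print(np.vstack(out).shape)
E
```

```text
(632, 616, 3)
```

View pics/ov.png

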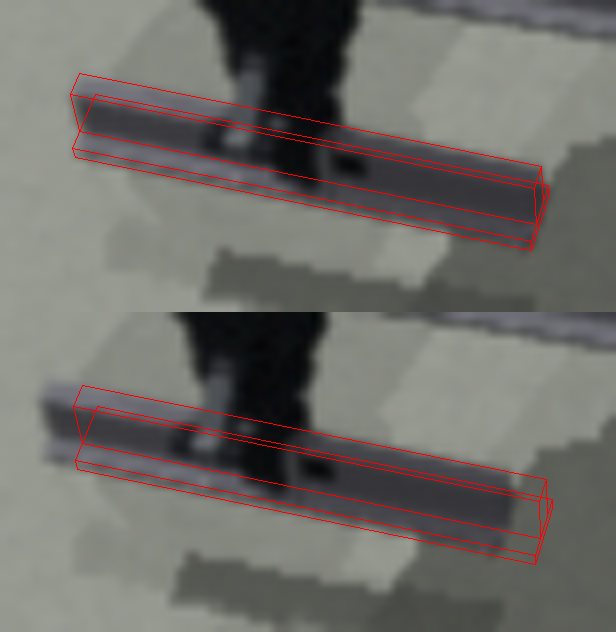

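```bash

python3 -m pendant '[[[-0.0075,0.032,0,0,0,0.6,-1],[-0.0075,0.032,0,0,0,0.6,-1],[-0.0075,0.032,0,0,0,0.6,-1],[-0.0075,0.032,0,0,0,0.6,-1],[-0.0075,0.032,0,0,0,0.6,-1]]]'
python3 -m pendant '[[[-0.0075,0.032,0,0,0,0.6,-1],[-0.0075,0.032,0,0,0,0.6,-1],[-0.0075,0.032,0,0,0,0.6,-1],[-0.0075,0.032,0,0,0,0.6,-1],[-0.0055,0.032,0,0,0,0.6,-1]]]'
python3 -m pendant '[[[0,0,-0.015,0,0,0,-1],[0,0,-0.015,0,0,0,-1],[0,0,-0.01,0,0,0,-1],[0,0,0,0,0,0,-1],[0,0,0,0,0,0,-1]]]'
python3 snap.py c 491 30; python3 montage.py pics/c.png pics/c_scene.png pics/c_top.png
```

```text
time_s: 6.1
tool_pos: [527.7, -133.3, 129.6]
tool_rot: [-3.141, 0.001, -0.119]
force: [0.3, -0.2, -3.8]
opening: 9.4
time_s: 6.6
tool_pos: [492.1, 26.7, 129.8]
tool_rot: [3.142, 0.001, -0.066]
force: [1.0, 0.8, -3.2]
opening: 9.1
time_s: 7.1
tool_pos: [492.9, 24.7, 90.0]
tool_rot: [3.141, 0.001, -0.068]
force: [0.8, 0.1, -3.5]
opening: 9.3
7.2 [493.42  24.95  90.75] [-3.1415e+00 -6.0000e-04 -6.7600e-02] [-0.38  0.19 -3.03] 9.096771260084113
```

View pics/c.png

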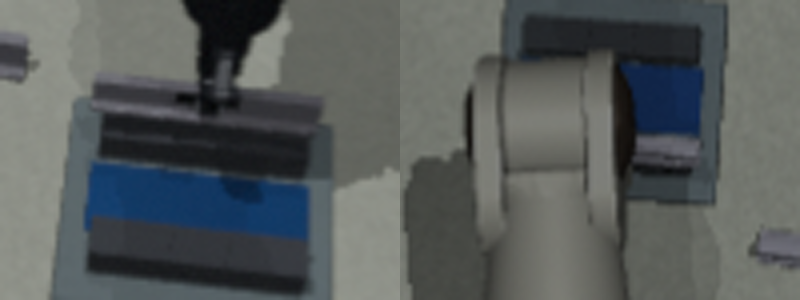

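```bash

python3 -m pendant '[[[-0.0015,0.0045,-0.010,0,0,0.1,-1],[0,0,-0.010,0,0,0,-1],[0,0,-0.003,0,0,0,-1],[0,0,0,0,0,0,-1],[0,0,0,0,0,0,-1]]]'
python3 snap.py d 491 30; python3 - <<'E'
from fit import *
im=np.load("scene.npy"); s=ctrl.get_state(); z=s['tool_pos'][2]-10.6; print(z)
H=6; J=(546.45,23.5,-.066,H)   # scene jig
F=np.array(J[:3])+np.r_[rz(-.066)@[-55,0,0]][:3]*[1,1,0]; print("front bar scene",F)
out=[]
for p in((s['tool_pos'][0],s['tool_pos'][1]-2.3,s['tool_rot'][2],z),):
    roi=(300,165,100,75);x,y,w,h=roi
    v=cv2.resize(im[y:y+h,x:x+w,::-1],None,fx=8,fy=8,interpolation=cv2.INTER_CUBIC)
    for k,pp,c in(("edge",p,(0,0,255)),("jig",J,(0,255,0))):
      for f in faces(k,"scene",pp):
        uv=((project("scene",f)-[x,y]+.5)*8-.5).astype(int); cv2.polylines(v,[uv],True,c,1)
    out.append(v)
cv2.imwrite("pics/ov2.png",np.vstack(out))
E
```

```text
time_s: 7.7
tool_pos: [491.5, 30.0, 67.3]
tool_rot: [3.142, 0.0, -0.065]
force: [0.5, -0.2, -4.1]
opening: 8.7
7.8 [491.75  29.98  67.6 ] [-3.1415e+00 -5.0000e-04 -6.4900e-02] [-0.36  0.11 -3.41] 9.484830752315188
56.999869228043
front bar scene [ 4.91569747e+02  2.71273652e+01 -6.60000000e-02]
```

View pics/ov2.png

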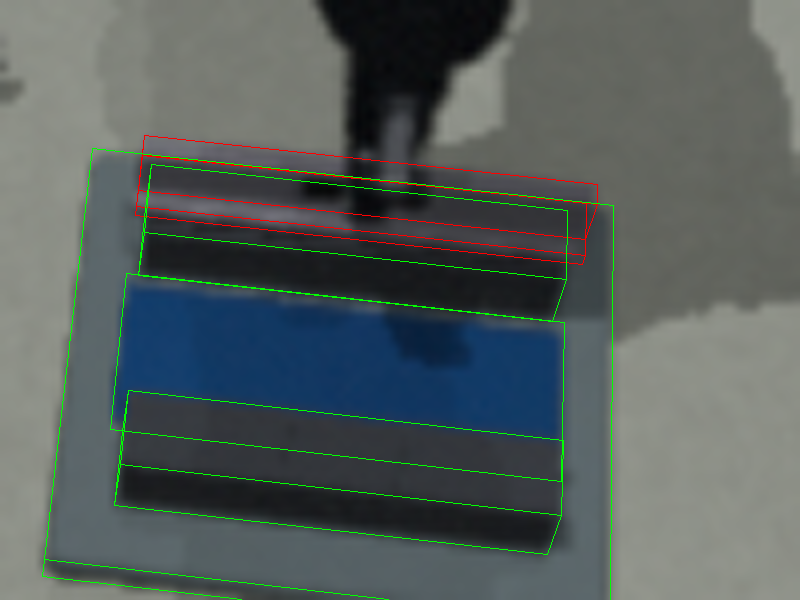

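```bash

python3 -m pendant '[[[0,0,-0.0015,0,0,0,-1],[0,0,0,0,0,0,-1],[0,0,-0.001,0,0,0,-1],[0,0,0,0,0,0,-1],[0,0,0,0,0,0,-1]]]'
for i in 1 2 3 4; do python3 -m pendant '[[[0,0,-0.0005,0,0,0,-1],[0,0,0,0,0,0,-1]]]' | egrep "pos|force"; done
```

```text
time_s: 8.3
tool_pos: [491.5, 30.0, 64.8]
tool_rot: [-3.142, 0.0, -0.065]
force: [-0.5, 0.9, -3.3]
opening: 9.0
tool_pos: [491.5, 30.0, 64.3]
force: [0.1, 0.3, -3.3]
tool_pos: [491.5, 30.0, 63.7]
force: [-0.1, -0.3, -3.7]
tool_pos: [491.5, 30.0, 63.2]
force: [-0.0, 0.0, -4.0]
tool_pos: [491.6, 30.0, 63.1]
force: [-1.4, -0.3, 1.1]
```

```bash

python3 -m pendant '[[[0,0,0,0,0,0,-0.6],[0,0,0,0,0,0,-0.4],[0,0,0,0,0,0,-0.2],[0,0,0,0,0,0,-0.2]]]'
python3 -m pendant '[[[0,0,0.01,0,0,0,-0.2],[0,0,0.02,0,0,0,-0.2],[0,0,0.04,0,0,0,-0.2],[0,0,0.05,0,0,0,-0.2],[-0.05,0,0,0,0,0,-1]]]'
python3 -m pendant '[[[-0.05,0,0,0,0,0,-1],[-0.05,0,0,0,0,0,-1],[0,0,0,0,0,0,-1],[0,0,0,0,0,0,-1]]]'
python3 snap.py e 491 30; python3 montage.py pics/e.png pics/e_scene.png pics/e_top.png
```

```text
time_s: 9.5
tool_pos: [491.7, 30.0, 62.9]
tool_rot: [-3.142, -0.0, -0.065]
force: [-0.4, 0.7, -1.0]
opening: 34.0
time_s: 10.0
tool_pos: [448.9, 30.3, 191.1]
tool_rot: [-3.14, -0.013, -0.065]
force: [-1.2, 0.4, 0.3]
opening: 20.6
time_s: 10.4
tool_pos: [341.5, 30.0, 184.2]
tool_rot: [-3.141, -0.004, -0.065]
force: [-0.2, -0.3, -0.2]
opening: 0.1
10.5 [342.3   30.   183.24] [-3.1415e+00 -1.0000e-03 -6.4900e-02] [ 1.62 -0.34  0.26] 0.03240889109499751
```

View pics/e.png

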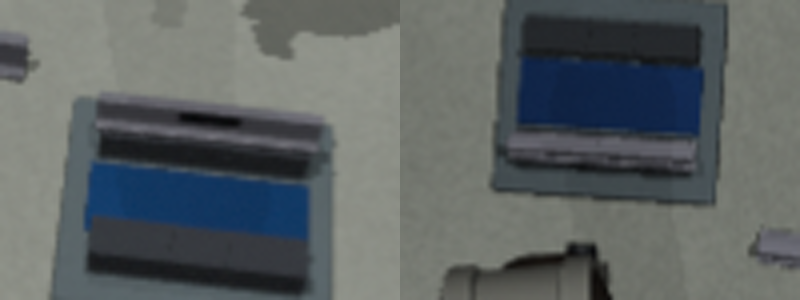

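```bash
cat > rel.py <<'E'
import sys, fit
from fit import *
base=fit.faces
JP={}
def faces2(kind,n,pose):
    if kind=="both": return base("jig",n,JP[n])+base("edge",n,pose)
    return base(kind,n,pose)
fit.faces=faces2
def rel(ims,xbar,h,zb,J0=(546,26,-.066)):
    for n,im in ims.items():
        # jig refit with own camera (initial picture), then edge with jig drawn under it
        j,c=fit.fit("jig",{n:np.load(n+"_0.npy")},(*J0,h)); JP[n]=j
        e0=np.r_[j[:3]+np.r_[(rz(j[2])@[xbar,0,0])[:2],0],h+zb]
        e,c=fit.fit("both",{n:im},e0)
        d=rz(-j[2])@np.r_[e[:2]-j[:2],0]
        print(n,"jig",j.round(3),"edge",e.round(3),"off in jig",(d-[xbar,0,0])[:2].round(2),"dyaw",round(e[2]-j[2],4),"cost",round(c,2))
E
cp pics/scene0.png /dev/null; python3 - <<'E'
import cv2,numpy as np
for n in("scene","top"): np.save(f"{n}_0.npy",cv2.imread(f"pics/{n}0.png")[:,:,::-1].copy())
E
python3 - <<'E'
from rel import *
ims={n:np.load(n+".npy") for n in("scene","top")}
rel(ims,-55,5.5,47)
rel(ims,-55,5.5,45)
E
```

```text
Traceback (most recent call last):
  File "rel.py", line 3, in <module>
    base=fit.faces
         ^^^^^^^^^
AttributeError: 'function' object has no attribute 'faces'
```

```bash
sed -i '1,2c import fit as FM\nfrom h import *' rel.py; sed -i 's/fit\.faces/FM.faces/g; s/fit\.fit(/FM.fit(/g' rel.py; python3 - <<'E'
from rel import *
ims={n:np.load(n+".npy") for n in("scene","top")}
rel(ims,-55,5.5,47)
rel(ims,-55,5.5,45)
E
```

```text
scene jig [ 5.46053e+02  2.31710e+01 -6.80000e-02  5.50000e+00] edge [ 4.91431e+02  2.66760e+01 -6.60000e-02  5.25000e+01] off in jig [ 0.27 -0.2 ] dyaw 0.0014 cost 3.37
top jig [ 5.47349e+02  2.72590e+01 -6.70000e-02  5.50000e+00] edge [ 4.97464e+02  2.59560e+01 -6.30000e-02  5.25000e+01] off in jig [ 5.31 -4.62] dyaw 0.004 cost 3.62
scene jig [ 5.46053e+02  2.31710e+01 -6.80000e-02  5.50000e+00] edge [ 4.89942e+02  2.68160e+01 -6.60000e-02  5.05000e+01] off in jig [-1.23 -0.16] dyaw 0.0016 cost 3.37
top jig [ 5.47349e+02  2.72590e+01 -6.70000e-02  5.50000e+00] edge [ 4.97345e+02  2.59930e+01 -6.10000e-02  5.05000e+01] off in jig [ 5.19 -4.59] dyaw 0.0054 cost 3.62
```

```bash
python3 - <<'E'
from fit import *
im=np.load("top.npy"); out=[]
J=(547.35,27.26,-.067,5.5)
for e in((492.7,30.8,-.067,52.5),(497.4,25.9,-.063,52.5)):
    roi=(188,205,68,40);x,y,w,h=roi
    v=cv2.resize(im[y:y+h,x:x+w,::-1],None,fx=7,fy=7,interpolation=cv2.INTER_NEAREST)
    for k,pp,c in(("edge",e,(0,0,255)),("jig",J,(0,255,0))):
      for f in faces(k,"top",pp):
        uv=((project("top",f)-[x,y]+.5)*7-.5).astype(int); cv2.polylines(v,[uv],True,c,1)
    out.append(v)
cv2.imwrite("pics/ov3.png",np.vstack(out))
E
```

```text
(no output)
```

View pics/ov3.png

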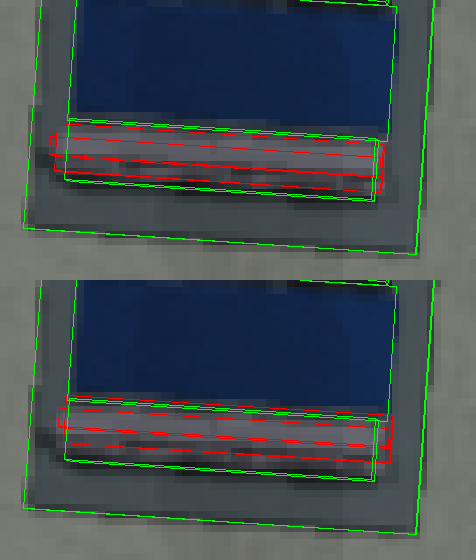

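```bash

python3 -m pendant '[[[0.038,0.02,0,0,0,0,-1],[0.038,0.02,0,0,0,0,-1],[0.038,0.02,0,0,0,0,-1],[0.038,0.02,0,0,0,0,-1],[0,0,0,0,0,0,-1]]]'
python3 -m pendant '[[[0,0,-0.03,0,0,0,-1],[0,0,-0.03,0,0,0,-1],[0,0,-0.02,0,0,0,-1],[0,0,0,0,0,0,-1],[0,0,0,0,0,0,-1]]]'
python3 -m pendant '[[[0,0,0,0,0,0,-1],[0,0,0,0,0,0,-1]]]'
```

```text
time_s: 11.0
tool_pos: [497.3, 111.9, 178.8]
tool_rot: [3.14, 0.005, -0.064]
force: [-1.9, -0.7, -0.3]
opening: -0.0
time_s: 11.5
tool_pos: [493.7, 109.9, 102.8]
tool_rot: [3.141, 0.001, -0.065]
force: [-0.1, 0.4, -0.1]
opening: -0.3
time_s: 11.7
tool_pos: [494.3, 110.1, 104.1]
tool_rot: [-3.141, -0.002, -0.065]
force: [0.1, -1.1, 0.2]
opening: -0.1
```

```bash

python3 -m pendant '[[[0.0025,-0.001,-0.008,0,0,0,-1],[0,0,-0.008,0,0,0,-1],[0,0,0,0,0,0,-1],[0,0,0,0,0,0,-1],[0,0,0,0,0,0,-1]]]'
for i in 1 2 3 ; do python3 -m pendant '[[[0,0,-0.001,0,0,0,-1],[0,0,0,0,0,0,-1]]]' | egrep "pos|force"; done
python3 - <<'E'
from h import *
s=ctrl.get_state(); print(s['tool_pos'].round(2),s['force'].round(2),s['wrist_torque'].round(3))
E
```

```text
time_s: 12.2
tool_pos: [496.1, 109.0, 86.9]
tool_rot: [3.142, -0.0, -0.065]
force: [0.0, 0.1, 0.5]
opening: -0.2
tool_pos: [496.1, 109.0, 85.9]
force: [-0.2, -0.6, -0.1]
tool_pos: [496.0, 109.0, 84.7]
force: [-0.2, 0.1, -0.2]
tool_pos: [496.0, 109.0, 83.6]
force: [0.5, 0.8, 0.1]
[495.96 108.95  83.62] [0.48 0.85 0.09] [ 0.008  0.05  -0.043]
```

```bash

for i in 1 2 3 4 5; do python3 -m pendant '[[[0,0,-0.0004,0,0,0,-1],[0,0,0,0,0,0,-1]]]' | egrep "pos|force"; done
```

```text
tool_pos: [496.0, 109.0, 83.3]
force: [0.6, 0.1, -0.7]
tool_pos: [496.0, 109.0, 82.9]
force: [0.1, 0.9, 0.1]
tool_pos: [496.1, 109.0, 82.6]
force: [0.5, -0.2, 1.7]
tool_pos: [496.2, 109.1, 82.3]
force: [0.3, 1.0, 0.9]
tool_pos: [496.2, 109.1, 81.9]
force: [-0.3, 2.0, 2.9]
```

```bash

for i in 1 2 3 4; do python3 -m pendant '[[[0,0,-0.0003,0,0,0,-1],[0,0,0,0,0,0,-1]]]' | egrep "pos|force"; done
```

```text
tool_pos: [496.1, 109.1, 81.5]
force: [0.2, 1.1, 1.9]
tool_pos: [496.1, 109.0, 81.2]
force: [-0.3, 2.4, 1.7]
tool_pos: [496.1, 109.0, 80.9]
force: [-0.4, 1.8, 2.0]
tool_pos: [496.2, 109.0, 80.9]
force: [-0.4, 2.6, 3.7]
```

```bash

python3 -m pendant '[[[0,0,-0.0003,0,0,0,-1],[0,0,0,0,0,0,-1],[0,0,0,0,0,0,-1],[0,0,0,0,0,0,-1],[0,0,0,0,0,0,-1]]]'
python3 snap.py f 491 30
python3 -m pendant '[[[0,0,0.002,0,0,0,-1],[0,0,0.003,0,0,0,-1],[0,0,0.02,0,0,0,-1],[0,0,0.01,0,0,0,-1],[0,0,0,0,0,0,-1]]]'
```

```text
time_s: 15.1
tool_pos: [496.2, 109.0, 80.8]
tool_rot: [-3.141, -0.001, -0.065]
force: [-1.9, 1.2, 6.7]
opening: -0.3
15.2 [496.21 109.03  80.82] [-3.1414e+00 -7.0000e-04 -6.4900e-02] [-0.5   1.73  6.23] -0.03835976381274269
time_s: 15.7
tool_pos: [496.8, 109.0, 116.7]
tool_rot: [-3.141, -0.002, -0.065]
force: [-0.3, 0.9, -0.1]
opening: 0.1
```

```bash

python3 -m pendant '[[[-0.0025,-0.04,0,0,0,0,-1],[-0.0025,-0.04,0,0,0,0,-1],[-0.0025,-0.04,0,0,0,0,-1],[-0.0025,-0.04,0,0,0,0,-1],[0,0,0,0,0,0,-1]]]'
python3 -m pendant '[[[0,0,-0.012,0,0,0,-1],[0,0,-0.012,0,0,0,-1],[0,0,0,0,0,0,-1],[0,0,0,0,0,0,-1],[0,0,0,0,0,0,-1]]]'
python3 -m pendant '[[[0,0,0,0,0,0,-1],[0,0,0,0,0,0,-1]]]'
```

```text
time_s: 16.2
tool_pos: [485.4, -54.6, 114.5]
tool_rot: [3.141, 0.001, -0.069]
force: [0.2, 0.6, 0.1]
opening: -0.2
time_s: 16.7
tool_pos: [486.2, -50.3, 91.4]
tool_rot: [-3.142, -0.0, -0.064]
force: [-0.6, -0.1, -0.2]
opening: 0.1
time_s: 16.9
tool_pos: [486.3, -50.8, 91.6]
tool_rot: [3.142, -0.001, -0.065]
force: [-0.9, -0.1, 0.3]
opening: -0.2
```

```bash

python3 -m pendant '[[[0,0,-0.004,0,0,0,-1],[0,0,-0.0035,0,0,0,-1],[0,0,0,0,0,0,-1],[0,0,0,0,0,0,-1]]]'
for i in 1 2 3 4 5 6 7; do python3 -m pendant '[[[0,0,-0.0004,0,0,0,-1],[0,0,0,0,0,0,-1]]]' | egrep "pos|force"; done
```

```text
time_s: 17.3
tool_pos: [485.9, -51.1, 83.6]
tool_rot: [-3.142, 0.0, -0.065]
force: [-0.0, -0.9, 0.3]
opening: 0.1
tool_pos: [486.1, -51.0, 83.4]
force: [-0.8, 0.5, -0.1]
tool_pos: [486.0, -51.0, 83.0]
force: [-0.0, 0.2, -0.1]
tool_pos: [486.1, -51.0, 82.6]
force: [-0.8, 0.9, 0.4]
tool_pos: [486.1, -51.1, 82.3]
force: [-0.8, -1.3, 1.6]
tool_pos: [486.1, -51.2, 81.9]
force: [0.5, -0.8, 2.1]
tool_pos: [486.1, -51.1, 81.4]
force: [-0.0, -1.5, 2.0]
tool_pos: [486.1, -51.0, 81.0]
force: [0.2, -1.4, 2.1]
```

```bash

for i in 1 2; do python3 -m pendant '[[[0,0,-0.0003,0,0,0,-1],[0,0,0,0,0,0,-1]]]' | egrep "pos|force"; done
python3 -m pendant '[[[0,0,-0.0003,0,0,0,-1],[0,0,0,0,0,0,-1],[0,0,0,0,0,0,-1],[0,0,0,0,0,0,-1],[0,0,0,0,0,0,-1]]]'
```

```text
tool_pos: [486.1, -51.1, 80.9]
force: [-0.5, -2.6, 3.3]
tool_pos: [486.2, -51.1, 80.8]
force: [-0.9, -2.4, 5.6]
time_s: 19.6
tool_pos: [486.3, -51.1, 80.8]
tool_rot: [3.141, -0.001, -0.065]
force: [-1.8, -2.9, 8.6]
opening: 0.0
```

```bash

python3 -m pendant '[[[0,0,0.002,0,0,0,-1],[0,0,0.003,0,0,0,-1],[0,0,0.02,0,0,0,-1],[0,0,0.01,0,0,0,-1],[0.001,0.02,0,0,0,0,-0.2]]]'
python3 -m pendant '[[[0.0015,0.02,0,0,0,0,-0.2],[0.0015,0.02,0,0,0,0,-0.2],[0.0015,0.021,0,0,0,0,-0.2],[0,0,0,0,0,0,-0.2],[0,0,0,0,0,0,-0.2]]]'
python3 snap.py g 491 30; python3 montage.py pics/g.png pics/g_scene.png pics/g_top.png
```

```text
time_s: 20.1
tool_pos: [487.8, -31.9, 116.6]
tool_rot: [3.141, -0.002, -0.067]
force: [0.3, 0.4, 0.8]
opening: 13.2
time_s: 20.6
tool_pos: [491.5, 30.1, 115.0]
tool_rot: [3.141, 0.0, -0.064]
force: [-0.2, 0.6, -0.8]
opening: 34.0
20.7 [491.48  29.45 115.02] [ 3.1414e+00  2.0000e-04 -6.5200e-02] [ 0.26 -0.2  -1.06] 34.15508545059526
```

View pics/g.png

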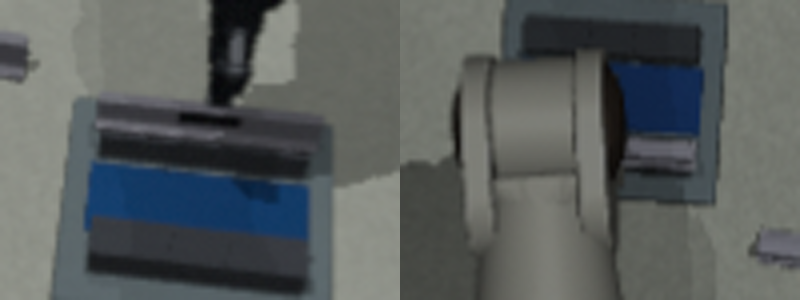

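Both ends dropped about 1.7–2 mm under roughly 2 N and then stopped on the bar, so the front insert is proud. The edge is still in place (scene picture). I regrip it at the middle.

```bash

python3 -m pendant '[[[0,0.0005,-0.02,0,0,0,-0.2],[0,0,-0.015,0,0,0,-0.2],[0,0,-0.012,0,0,0,-0.2],[0,0,0,0,0,0,-0.2],[0,0,0,0,0,0,-0.2]]]'
python3 -m pendant '[[[0,0,-0.0035,0,0,0,-0.2],[0,0,0,0,0,0,-0.2],[0,0,0,0,0,0,-0.2]]]'
```

```text
time_s: 21.2
tool_pos: [491.5, 30.3, 68.1]
tool_rot: [3.142, 0.0, -0.065]
force: [0.6, -0.4, 0.4]
opening: 34.5
time_s: 21.5
tool_pos: [491.7, 30.5, 64.9]
tool_rot: [-3.142, -0.0, -0.065]
force: [0.3, -0.3, -0.6]
opening: 34.3
```

```bash

python3 -m pendant '[[[0,0,-0.0005,0,0,0,-0.2],[0,0,0,0,0,0,-0.5],[0,0,0,0,0,0,-1],[0,0,0,0,0,0,-1],[0,0,0,0,0,0,-1]]]' 40
python3 -m pendant '[[[0,0,0,0,0,0,-1],[0,0,0,0,0,0,-1],[0,0,0,0,0,0,-1]]]'
```

```text
time_s: 22.0
tool_pos: [491.7, 30.5, 64.3]
tool_rot: [-3.142, -0.0, -0.065]
force: [1.3, -0.4, 1.8]
opening: 9.1
time_s: 22.3
tool_pos: [491.7, 30.5, 64.3]
tool_rot: [-3.142, -0.0, -0.065]
force: [0.8, 0.3, 1.6]
opening: 9.2
```

```bash

python3 -m pendant '[[[0,0,0.005,0,0,0,-1],[0,0,0.01,0,0,0,-1],[0,0,0.015,0,0,0,-1],[0,0,0,0,0,0,-1],[0,0,0,0,0,0,-1]]]'
python3 -m pendant '[[[0.018,-0.001,0,0,0,0,-1],[0.018,-0.001,0,0,0,0,-1],[0.018,-0.0015,0,0,0,0,-1],[0.018,-0.001,0,0,0,0,-1],[0.018,-0.0015,0,0,0,0,-1]]]'
python3 -m pendant '[[[0.018,-0.001,0,0,0,0,-1],[0.0015,0,0,0,0,0,-1],[0,0,0,0,0,0,-1],[0,0,0,0,0,0,-1],[0,0,0,0,0,0,-1]]]'
python3 -m pendant '[[[0,0,0,0,0,0,-1],[0,0,0,0,0,0,-1]]]'
```

```text
time_s: 22.8
tool_pos: [491.9, 30.5, 94.7]
tool_rot: [-3.141, -0.001, -0.065]
force: [0.8, -1.4, -3.8]
opening: 9.4
time_s: 23.3
tool_pos: [582.0, 24.4, 93.3]
tool_rot: [3.141, 0.001, -0.065]
force: [-0.4, -0.0, -2.5]
opening: 9.2
time_s: 23.8
tool_pos: [600.4, 23.5, 94.2]
tool_rot: [3.142, 0.0, -0.065]
force: [0.3, -0.1, -2.4]
opening: 8.8
time_s: 24.0
tool_pos: [600.8, 23.5, 94.3]
tool_rot: [-3.142, -0.0, -0.065]
force: [-0.6, 0.2, -3.5]
opening: 8.9
```

```bash

python3 -m pendant '[[[0.0008,-0.0003,-0.01,0,0,0,-1],[0,0,-0.01,0,0,0,-1],[0,0,-0.004,0,0,0,-1],[0,0,0,0,0,0,-1],[0,0,0,0,0,0,-1]]]'
python3 snap.py i 600 23; python3 - <<'E'
from fit import *
im=np.load("scene.npy"); s=ctrl.get_state(); z=s['tool_pos'][2]-11.8
J=(546.05,23.2,-.068,5.5)
p=(s['tool_pos'][0],s['tool_pos'][1]-3.2,s['tool_rot'][2],z)
roi=(300,165,100,75);x,y,w,h=roi
v=cv2.resize(im[y:y+h,x:x+w,::-1],None,fx=8,fy=8,interpolation=cv2.INTER_CUBIC)
for k,pp,c in(("edge",p,(0,0,255)),("jig",J,(0,255,0))):
  for f in faces(k,"scene",pp):
    uv=((project("scene",f)-[x,y]+.5)*8-.5).astype(int); cv2.polylines(v,[uv],True,c,1)
cv2.imwrite("pics/ov4.png",v)
E
```

```text
time_s: 24.5
tool_pos: [601.8, 23.2, 69.9]
tool_rot: [3.142, 0.0, -0.065]
force: [0.5, -0.1, -3.2]
opening: 9.0
24.6 [602.08  23.17  70.44] [-3.1416e+00 -6.0000e-04 -6.4900e-02] [ 0.31 -0.01 -3.28] 9.131826824398212
```

View pics/ov4.png

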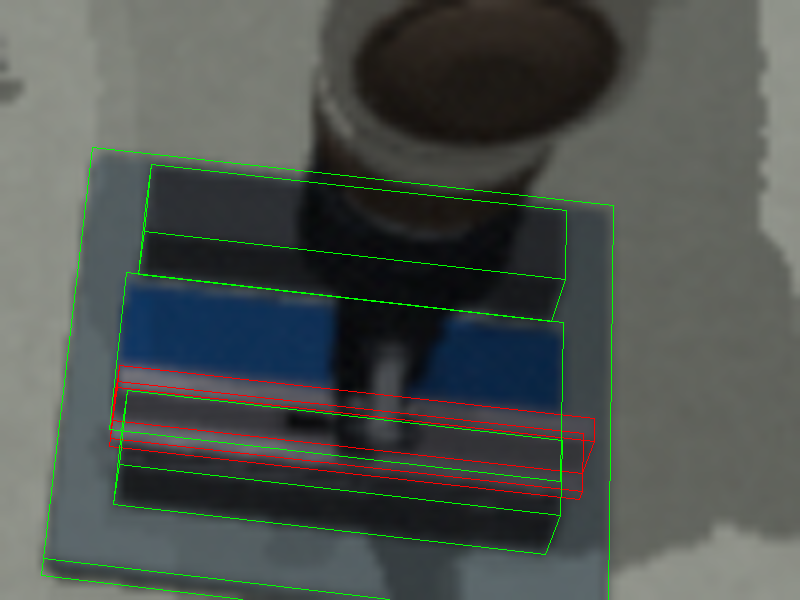

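```bash

python3 -m pendant '[[[-0.0003,0,-0.003,0,0,0,-1],[0,0,-0.002,0,0,0,-1],[0,0,0,0,0,0,-1],[0,0,0,0,0,0,-1]]]'
for i in 1 2 3; do python3 -m pendant '[[[0,0,-0.0005,0,0,0,-1],[0,0,0,0,0,0,-1]]]' | egrep "pos|force"; done
```

```text
time_s: 25.0
tool_pos: [601.5, 23.2, 65.0]
tool_rot: [-3.142, 0.0, -0.065]
force: [-0.9, 0.2, -3.3]
opening: 9.2
tool_pos: [601.6, 23.2, 64.6]
force: [0.1, 0.4, -3.0]
tool_pos: [601.6, 23.2, 64.0]
force: [-0.2, 0.0, -3.5]
tool_pos: [601.5, 23.2, 63.5]
force: [0.0, -1.1, -3.9]
```

```bash

for i in 1 2 3; do python3 -m pendant '[[[0,0,-0.0004,0,0,0,-1],[0,0,0,0,0,0,-1]]]' | egrep "pos|force"; done
```

```text
tool_pos: [601.5, 23.2, 63.1]
force: [-0.2, 0.7, -2.8]
tool_pos: [601.5, 23.2, 62.7]
force: [0.3, -0.4, -3.1]
tool_pos: [601.6, 23.2, 62.4]
force: [0.1, 0.1, -2.7]
```

```bash

for i in 1 2; do python3 -m pendant '[[[0,0,-0.0004,0,0,0,-1],[0,0,0,0,0,0,-1]]]' | egrep "pos|force"; done
```

```text
tool_pos: [601.6, 23.2, 62.4]
force: [-1.4, 0.2, 0.1]
tool_pos: [601.6, 23.2, 62.4]
force: [-3.6, 0.3, 5.1]
```

```bash

python3 -m pendant '[[[0,0,0.0003,0,0,0,-1],[0,0,0,0,0,0,-0.7],[0,0,0,0,0,0,-0.5],[0,0,0,0,0,0,-0.2],[0,0,0,0,0,0,-0.2]]]'
python3 -m pendant '[[[0,0,0,0,0,0,-0.2],[0,0,0.01,0,0,0,-0.2],[0,0,0.02,0,0,0,-0.2],[0,0,0.04,0,0,0,-0.2],[0,0,0.05,0,0,0,-0.2]]]'
python3 -m pendant '[[[-0.04,0,0.01,0,0,0,-0.2],[-0.05,0,0,0,0,0,-0.2],[-0.05,0,0,0,0,0,-0.2],[-0.05,0,0,0,0,0,-0.2],[-0.05,0,0,0,0,0,-0.2]]]'
python3 -m pendant '[[[0,0,0,0,0,0,-0.2],[0,0,0,0,0,0,-0.2],[0,0,0,0,0,0,-0.2]]]'
python3 snap.py j 600 23; python3 - <<'E'
from rel import *
ims={n:np.load(n+".npy") for n in("scene","top")}
for n in ims: cv2.imwrite(f"pics/end_{n}.png",ims[n][:,:,::-1])
rel(ims,55,5.5,45)
E
python3 montage.py pics/j.png pics/j_scene.png pics/j_top.png
```

```text
time_s: 27.1
tool_pos: [601.6, 23.2, 61.8]
tool_rot: [3.142, -0.0, -0.065]
force: [-0.2, 0.7, -0.2]
opening: 34.2
time_s: 27.6
tool_pos: [600.5, 23.2, 182.2]
tool_rot: [3.141, 0.003, -0.065]
force: [0.7, -0.4, -0.3]
opening: 34.2
time_s: 28.1
tool_pos: [359.6, 23.1, 192.4]
tool_rot: [-3.141, -0.001, -0.065]
force: [0.5, -0.4, 0.4]
opening: 34.0
time_s: 28.4
tool_pos: [362.3, 23.2, 192.4]
tool_rot: [-3.141, -0.001, -0.065]
force: [0.5, 1.1, -0.4]
opening: 34.1
28.5 [362.37  23.18 191.77] [ 3.1415e+00  7.0000e-04 -6.5000e-02] [ 0.09  0.33 -0.56] 34.09938252453578
scene jig [ 5.46053e+02  2.31710e+01 -6.80000e-02  5.50000e+00] edge [ 6.01336e+02  2.01380e+01 -6.50000e-02  5.05000e+01] off in jig [0.36 0.72] dyaw 0.0029 cost 3.6
top jig [ 5.47349e+02  2.72590e+01 -6.70000e-02  5.50000e+00] edge [ 6.06997e+02  1.84920e+01 -6.50000e-02  5.05000e+01] off in jig [ 5.1  -4.78] dyaw 0.0016 cost 4.21
```

View pics/j.png

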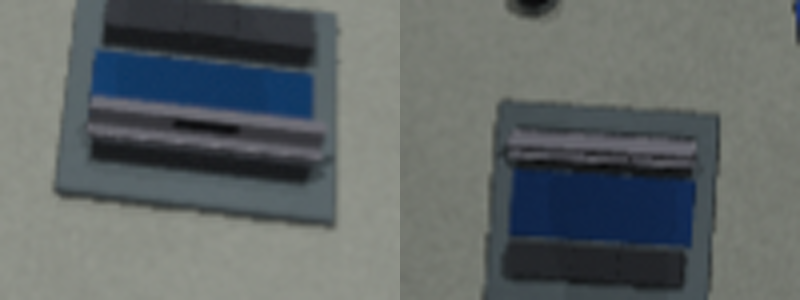

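View pics/end_scene.png

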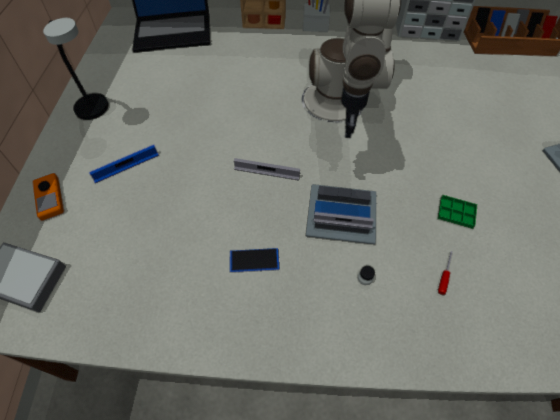

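```bash
python3 - <<'E'
from fit import *
out=[]
for n,J,roi in(("scene",(546.05,23.17,-.068,5.5),(305,180,76,65)),("top",(547.35,27.26,-.067,5.5),(188,183,68,62))):
    im=np.load(n+".npy"); x,y,w,h=roi; S=8
    e=(*(np.array(J[:2])+(rz(J[2])@[55,0,0])[:2]),J[2],50.5)
    a=cv2.resize(im[y:y+h,x:x+w,::-1],None,fx=S,fy=S,interpolation=cv2.INTER_CUBIC); a=cv2.convertScaleAbs(a,alpha=1.6); v=a.copy()
    T=rz(e[2])@np.array([(-5,-90,30),(5,-90,30),(5,90,30),(-5,90,30)],float).T
    B=rz(e[2])@np.array([(-13,-90,6),(13,-90,6),(13,90,6),(-13,90,6)],float).T
    for Q,c in((T,(0,0,255)),(B,(0,255,255))):
        uv=((project(n,Q.T+[e[0],e[1],e[3]])-[x,y]+.5)*S-.5).astype(int); cv2.polylines(v,[uv],True,c,1)
    R=np.array([(38,-85,45),(72,-85,45),(72,85,45),(38,85,45)],float)@rz(J[2]).T+[J[0],J[1],J[3]]
    uv=((project(n,R)-[x,y]+.5)*S-.5).astype(int); cv2.polylines(v,[uv],True,(0,255,0),1)
    out.append(v[:496])
cv2.imwrite("pics/ov5.png",cv2.resize(np.hstack([np.pad(v,((0,496-v.shape[0]),(0,0),(0,0))) for v in out]),None,fx=.69,fy=.69,interpolation=cv2.INTER_AREA))
E
```

```text
(no output)
```

View pics/ov5.png

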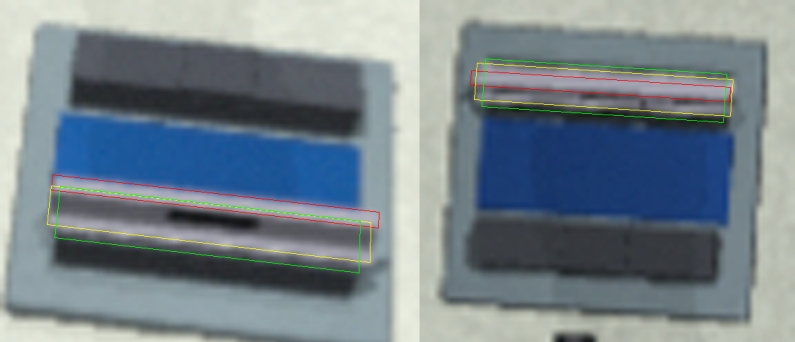

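The zero-offset outline sits on the straightedge in both views: web and flange fall on their outlines, centred on the rear bar. The bystanders and look-alikes have not moved and the arm is clear, so I hand in.

```bash
python3 - <<'E'
from h import *
print(ctrl.hand_in()); print(ctrl.get_state()['time_s'])
E
```

```text
the job is handed in; nothing more can be done
None
the job is handed in; nothing more can be done
```

The front bar has the proud insert, so I moved the straightedge over to the rear bar, let go, and handed the job in at about 28.5 s.

- **Rock test:** I laid the smaller silver straightedge along the middle of the front bar and let go. I pressed its left end, then its right. Each end sank about 1.7 mm at about 2 N, then stopped on the bar, with a peak of about 7 to 9 N.
- **Rear bar:** The straightedge touched down about 2 mm lower than on the front bar, as a flush insert would give. I did not press-test the rear bar.
- **Final position:** The scene-camera fit puts it within 1 mm of the middle of the rear bar, and parallel to it within 0.003 rad.
- **Other things:** The bystanders and look-alikes look unmoved in the last scene picture, and the arm was touching nothing.

**One disagreement:** the automatic top-camera fit gave an offset of about 5 mm in both directions. It gave nearly the same offset when the straightedge was on the front bar. I took it as a bad fit caused by shadows and coarse pixels, because the expected outline drawn over the top picture matched the straightedge.

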